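Tip the tall carton into the code reader's field

TASK

Slide the tall carton forward, still standing, until the foot of its front face has crossed into the taped outline, then push it high on its labelled back so that it falls forward and lies flat inside the outline, label up. Once it lies there, press the button on the white console to have it read, and back off. Only push and press with the fingers: do not pick the carton up, and leave everything else where it stands.

Things in the scene. Friction and masses are not known exactly. Their poses are not given: they have to be found in the camera images.
- carton: the tall cardboard carton, 140 high, 80 wide (its y), 55 thick (its x), 0.15 to 0.3 kg, standing on the bench short of the outline. Origin at the centre of its underside; z up its height, +x out of its plain front face towards the outline (the way it must fall); its back (-x) carries the white bar label and faces rightwards and towards the robot. Pushed within 25 mm of the bench it slides, above mid-height it tips
- toe_left (a point): left (+y) end of the carton's front foot edge, the edge it tips about: at x +27.5, y +40, z 0 mm in the carton's frame. (For the low push tilt the gripper, fingertips leading, so that its body does not meet the carton's top first.)
- toe_right (a point): right (-y) end of the front foot edge: at x +27.5, y -40, z 0 mm in the carton's frame
- head_left (a point): left end of the carton's front top edge: at x +27.5, y +40, z 140 mm in the carton's frame
- head_right (a point): right end of the front top edge: at x +27.5, y -40, z 140 mm in the carton's frame
- outline: rectangle of flat white tape on the dark bench, the reading field: 190 (its x) by 130 (its y) inside the tape, tape 12 wide, no height. Origin at its centre; +x runs lengthwise away from the carton, so the near inside edge is at x -95; z up. The carton starts with its front foot edge 30 to 55 mm short of that edge, within 15 mm of the centre line, turned by up to 0.15 rad
- button (a joint): travel of the console's grey round spring button (28 across): 0 released, 0.006 m fully down, which takes 5 N; it springs back. It counts as pressed beyond 0.004
- button_top (a point): centre of the top of the button, which is pressed straight down; the button sits in a low black housing on the white console box (90 x 80 x 30 high) at the right of the bench
- short_carton: bystander: a like cardboard carton but only 90 high (80 wide, 55 thick), standing past the outline's far left corner; origin at the centre of its underside
- amber_bottle: bystander: amber bottle, 48 across, 105 high, beside the outline on the side away from the robot; origin at the centre of its underside
- tub: bystander: white screw-top tub, 64 across, 75 high, beside the outline on the robot's side; origin at the centre of its underside
- bowl: bystander: steel bowl, 150 across, 60 high, on the left; origin at the centre of its underside
- vial: bystander: small vial, 28 across, 55 high, on the left beyond the bowl; origin at the centre of its underside
- scoop: bystander: spoon lying on the bench, on the left nearer the robot; origin under its middle
Mind the look-alikes: they are no part of the job. Leave any turquoise look-alike of the carton alone.

How it is judged (in metres and radians):
On the way, in this order (a step that is already met when the one before it is completed fails the run):
1. the carton, still standing, has both ends of its front foot edge past the near tape (x of each of toe_left, toe_right in the frame of outline above -0.107 m and angle between carton's own z axis and vertical below 0.15 rad), for 0.1 s.
2. the carton has fallen forward and lies flat and still, label up, inside the outline (x of toe_left in the frame of outline between -0.107 and 0.107 m and y of toe_left in the frame of outline between -0.077 and 0.077 m and x of toe_right in the frame of outline between -0.107 and 0.107 m and y of toe_right in the frame of outline between -0.077 and 0.077 m and x of head_left in the frame of outline between -0.107 and 0.107 m and y of head_left in the frame of outline between -0.077 and 0.077 m and x of head_right in the frame of outline between -0.107 and 0.107 m and y of head_right in the frame of outline between -0.077 and 0.077 m and angle between carton's own x axis and vertical above 3 rad and linear speed of carton below 0.02 m/s and angular speed of carton below 0.1 rad/s), for 0.2 s.
3. the console's button is pressed (value of joint button above 0.004 m), for 0.04 s.
At the end, for the whole second after the job is handed in: The tall carton lies flat (within 0.14 rad), label up and at rest, with all four corners of its lower face inside the outline or at most on its tape (12 mm over the inside edge), and the button has been pressed beyond 4 mm and let go (below 1.5 mm) (all of step 2 and value of joint button below 0.0015 m); the robot touches nothing.
It fails at once if the carton is lifted off the bench (its whole front foot edge more than 20 mm up) or tipped over backwards (height (world z) of each of toe_left, toe_right above 0.02 m).
It fails at once if the carton is carried (its underside's centre more than 45 mm up) (height (world z) of carton above 0.045 m).
It fails at once if a bystander is moved by more than 15 mm or tipped (distance of any of short_carton, amber_bottle, tub, bowl, vial, scoop from where it was at the start of the episode above 0.015 m or angle between any of short_carton, amber_bottle, tub, bowl, vial's own z axis and vertical above 0.3 rad).
It also fails if it takes over 59 s, if anything falls off the work surface, if the arm or the gripper's body presses on something with over 40 N, if the wrist force passes 120 N, or if a joint passes its speed limit or range.

ROBOT

A 6-joint arm with a two-finger parallel gripper is mounted at the origin on the work surface. World frame = base frame: x ahead of the robot, y to its left, z up, the work surface at z = 0. Lengths are in mm, angles in degrees, forces in N, time in s.
With the tool pointing down it reaches from about 275 to 850 mm from the base axis. Payload 19 kg.
Tool frame: the origin (TCP) lies midway between the tips of the shut fingers; the grasp point (between the pads) lies arm.tcp_to_grasp behind it (arm.tcp_to_grasp is the distance from the TCP to the grasp point, in mm); z points along the fingers, y is the line along which they close (so a half turn about z gives the same grasp; the last joint's range is limited). The gripper opens to 85 mm and grips with 20 to 120 N. Pads are 22 mm wide; open, the fingers measure 114 mm over their backs; the gripper's body (76 mm by 85 mm) begins 54 mm behind the grasp point. The pads swing forward as they close: fully open they stand 13 mm farther back than shut.
Start: joints at [63.197, 8.623, 82.357, -0, 89.026, -7.678], TCP at [188.393, 543.229, 231.267] pointing down, gripper open.
Joint ranges: [-160.23, 160.23], [-39.13, 120.54], [6.94, 153.29], [-79.49, 259.48], [9.18, 160.14], [-161.06, 161.06]. Speed limits (degrees/s): [108.29, 108.29, 127.2, 172.46, 172.46, 172.46].

INTERFACE

Orientations are given as [roll, pitch, yaw] about the fixed x, y, z axes, in that order (R = Rz(yaw) Ry(pitch) Rx(roll)).
In Python, from plant import arm gives the robot as it stands.
- The arm moves only by the shell command python3 -m handwheel 'ROWS' [FORCE]. ROWS is JSON, a list of rows, each an object of numbers: "jaw": the closure, from 0 (fully open) to 1 (shut); "tx", "ty", "tz": the shift along the tool's x, y, z in mm; "ax", "ay", "az": the turn, a rotation vector about the tool's x, y, z in degrees. A call has 1 to 12 rows; each row is the pose to reach, as a shift and turn from the pose commanded when the call began, along the tool's axes at that moment; what a row does not reach only later rows make up. A row lasts 1/8 s, in which the tool goes at most 62.5 mm and 10.7 degrees, less where a joint would pass 70% of its speed; a pose out of reach is approached as far as the arm can. A call with a gripper value outside its range is refused whole. The fingers move at their own pace and stop on an object; FORCE is the grip in N (left out, the last holds). Time passes only in rows, so rows that repeat a pose let the fingers close. It gives the time, the measured TCP pose, the force, the opening and the grip force at its end, in the units of the state.
- arm.get_obs(): the state, without advancing time (a new reading comes with each control period).
- arm.read_camera(name): name is "side" or "top" or "wrist"; returns the picture (420x560x3 uint8, red, green, blue); there is no depth.
- arm.camera_model(name): a dict with "vfov" (degrees; the focal length in pixels is half the picture's height over the tangent of half this angle, whatever the lens; pixels are square), "cx", "cy" (the principal point, pixels), "k1" (the pictures are not rectified: a ray, as slopes to the right and down, at radius r is drawn at 1 + k1 r^2 times it, then the intrinsics apply), "position" and "orientation" of the camera in the world. Camera axes: x right, y up, looking along -z (the intrinsics and any distortion apply to the point x, -y, -z); pixel columns grow to the right and rows downward; lengths in mm; the calibration is good to about 2 mm. A picture is of the moment at which its call begins: read the wrist's pose just before it. camera_model takes no time and is no camera call; for the wrist camera it gives the pose at the moment of the call.
- arm.job_done(): hands the job in; it is judged then, once.
Trained networks look in the newest picture that a camera, given by its name, has taken for a name from the list of things; names that differ only in an ending like _2 or _b are one class to them, and where a whole thing is asked for, a point or a joint stands for the part that bears it (a point fixed in the world has none). Each returns a list of dicts, best first, with "p" (0 to 1); they miss things now and then, are a little off and sometimes report something else, mostly with a low value. They report only what shows in the picture. A call takes as long as a camera call. They do not tell look-alikes from the thing itself.
- arm.boxes_of(camera, name): "xy" ([column, row] in pixels, amid what is visible of it).
- arm.outline_of(camera, name): "mask" (420x560 bool, what is visible of it) and "xy" ([column, row] in pixels, amid what is visible of it).
The state is a dict: "time": time; "joint_pos": joint angles; "joint_velocities": joint speeds; "joint_torque": joint torques, N m; "ee_pos": TCP position; "ee_rot": TCP orientation; "ft_force": force on the tool from outside, world axes, zero at the start; "ft_torque": the same for the moment, N m; "opening": finger opening in mm; "grip_force": force on a finger pad.
Only numpy, scipy, OpenCV 4.12 (cv2) and the standard library are available. Lean on these libraries where they do the work, as an engineer would, in place of code of your own. Each camera call takes 0.05 s, during which the arm holds its last target. There are 200 camera calls.

## Working session

There is one attempt and no reset: what is moved stays moved. The work goes in short steps, Python scripts to look and compute and a shell command to move; the robot and the scene stay as the last step left them, time stands still between calls to the robot, and variables do not carry over. Pictures are saved under pics/ and viewed, at most 10 in all, crops included, and the job is handed in when it is done.

```bash
mkdir -p pics; ls
cat > h.py <<'E'
import numpy as np, cv2
from scipy.spatial.transform import Rotation as Ro
from plant import arm
def cam(n):
    m=arm.camera_model(n); return m
def rot(o):
    o=np.array(o,float)
    return o if o.shape==(3,3) else Ro.from_euler('xyz',o,degrees=True).as_matrix()
def ray(m,px):
    f=210/np.tan(np.radians(m['vfov']/2)); d=(np.array(px,float)-[m['cx'],m['cy']])/f
    u=d.copy()
    for _ in range(20): u=d/(1+m['k1']*(u@u))
    v=rot(m['orientation'])@np.array([u[0],-u[1],-1]); return np.array(m['position'],float),v/np.linalg.norm(v)
def atz(m,px,z):
    p,v=ray(m,px); return p+v*(z-p[2])/v[2]
def proj(m,P):
    f=210/np.tan(np.radians(m['vfov']/2)); q=rot(m['orientation']).T@(np.array(P,float)-m['position'])
    u=np.array([q[0],-q[1]])/-q[2]; u=u*(1+m['k1']*(u@u)); return u*f+[m['cx'],m['cy']]
E
python3 - <<'E'
from h import *
print(arm.get_obs()); print(arm.tcp_to_grasp)
for c in ['side','top']:
    print(cam(c)); im=arm.read_camera(c); cv2.imwrite(f'pics/{c}0.png',im[:,:,::-1])
    for n in ['carton','outline','button','tub','amber_bottle','short_carton']:
        print(c,n,[(np.round(b['xy']),round(b['p'],2)) for b in arm.boxes_of(c,n)][:3])
E
```

```text
pics
{'time': 0.0, 'joint_pos': array([ 6.31957452e+01,  8.64993057e+00,  8.23903263e+01, -2.89474336e-03,
        8.90254791e+01, -7.67697304e+00]), 'joint_velocities': array([ 0.05596022, -0.02966613, -0.00474981,  0.00127566, -0.01832394,
       -0.05661698]), 'joint_torque': array([ 3.51166600e-03, -7.13086581e+01, -5.70862556e+01,  7.41476538e-05,
        9.16725956e-03,  4.61113848e-05]), 'ee_pos': array([188.33320698, 543.04092765, 230.708876  ]), 'ee_rot': array([-1.79934467e+02, -5.91320370e-03,  1.60872766e+02]), 'ft_force': array([ 0.35350416,  0.38728526, -0.50355552]), 'ft_torque': array([-0.02968605, -0.06792448, -0.03877719]), 'grip_force': 0.0, 'opening': 85.57811998973477}
18.700000000000003
{'vfov': 53.09929203464436, 'cx': 278.97619650436263, 'cy': 207.7067521258321, 'k1': -0.08149784139979273, 'position': array([404.04622652, 982.96882011, 619.83778618]), 'orientation': array([  61.31153724,    0.37148898, -170.88798825])}
side carton [(array([326., 200.]), 0.95), (array([284., 189.]), 0.84), (array([219., 162.]), 0.72)]
side outline [(array([227., 251.]), 0.7)]
side button []
side tub [(array([300., 231.]), 0.68)]
side amber_bottle [(array([225., 195.]), 0.95)]
side short_carton [(array([277., 257.]), 0.61)]
{'vfov': 47.71660387616028, 'cx': 271.6786147547826, 'cy': 208.05921530341246, 'k1': -0.14052827499168583, 'position': array([ 391.77359412,   57.19793372, 1237.53057364]), 'orientation': array([  9.53151494,   0.2744194 , -88.52789862])}
top carton [(array([324., 268.]), 0.96), (array([395., 131.]), 0.93), (array([352., 217.]), 0.9)]
top outline [(array([298., 169.]), 0.6)]
top button [(array([424., 256.]), 0.6), (array([350., 213.]), 0.43)]
top tub [(array([273., 244.]), 0.81)]
top amber_bottle [(array([341., 152.]), 0.84)]
top short_carton [(array([218., 223.]), 0.77)]
```

View pics/top0.png

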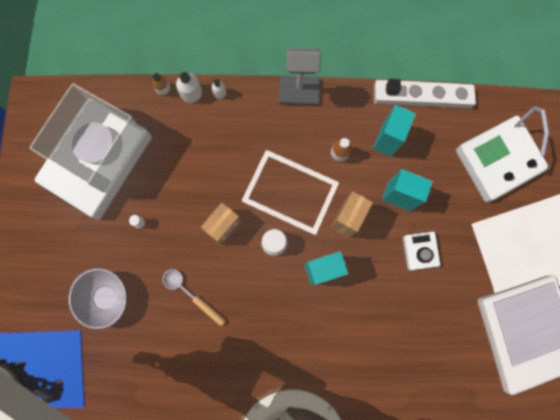

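View pics/side0.png

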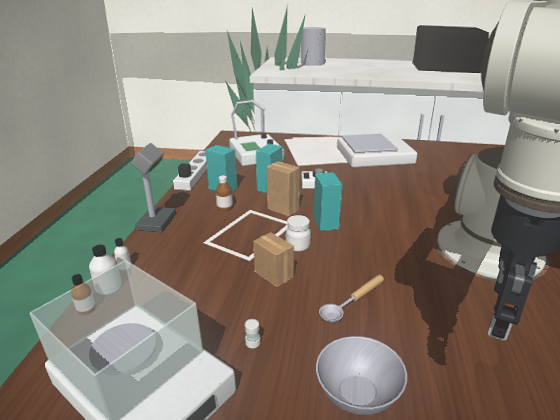

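Top view: the carton (wood-brown) is at about (352,215), just right of the outline (centre (290,192)). Turquoise look-alikes stand at (326,268), (408,190) and (395,131), the console button is at (425,255), and the tub is at (273,243). Side view agrees: carton (283,190), outline (250,235), tub (298,232).

```bash
cat > meas.py <<'E'
from h import *
from scipy.optimize import minimize, least_squares
def silh(ms,x,y,yaw,h,sx=55,sy=80):
    c,s=np.cos(yaw),np.sin(yaw); out=[]
    P=[(x+c*a-s*b,y+s*a+c*b,z) for a in(-sx/2,sx/2) for b in(-sy/2,sy/2) for z in(0,h)]
    for m in ms:
        out.append(cv2.convexHull(np.array([proj(m,p) for p in P],np.float32)))
    return out
def fitbox(ms,masks,x0,h):
    def cost(v):
        t=0
        for hl,mk in zip(silh(ms,v[0],v[1],v[2],h),masks):
            im=np.zeros((420,560),np.uint8); cv2.fillConvexPoly(im,np.round(hl*16).astype(np.int32),1,cv2.LINE_8,4)
            t+=1-(im.astype(bool)&mk).sum()/(im.astype(bool)|mk).sum()
        return t
    best=None
    for yw in np.radians([-60,-30,0,30,60,90]):
        s=[[x0[0],x0[1],yw]]+[[x0[0]+15*(i==0),x0[1]+15*(i==1),yw+.3*(i==2)] for i in range(3)]
        r=minimize(cost,[x0[0],x0[1],yw],method='Nelder-Mead',options=dict(initial_simplex=s,xatol=.1,fatol=1e-4))
        if best is None or r.fun<best.fun: best=r
    return best
E
python3 - <<'E'
from meas import *
ms=[cam('top'),cam('side')]
im=[arm.read_camera(c) for c in('top','side')]
cart=[arm.outline_of(c,'carton') for c in('top','side')]
def pick(l,xy): return min(l,key=lambda d:np.hypot(*(np.array(d['xy'])-xy)))
names={'carton':((352,217),(284,189)),'turqA':((324,268),(326,200)),'turqB':((408,190),(268,168))}
for k,(a,b) in names.items():
    A,B=pick(cart[0],a),pick(cart[1],b)
    x0=atz(ms[0],A['xy'],70)
    r=fitbox(ms,[A['mask'],B['mask']],x0,140)
    print(k,A['xy'],B['xy'],x0.round(),r.x[:2].round(1),np.degrees(r.x[2]).round(1),r.fun)
    r=fitbox(ms[:1],[A['mask']],x0,140); print('  top only',r.x[:2].round(1),np.degrees(r.x[2]).round(1),r.fun)
# outline: white quad
for m,g,c,ctr in zip(ms,im,('top','side'),((291,192),(250,235))):
    w=(g.min(2)>150).astype(np.uint8)
    n,l,st,ce=cv2.connectedComponentsWithStats(w)
    for i in range(1,n):
        x,y,W,H,a=st[i]
        if x<ctr[0]<x+W and y<ctr[1]<y+H and W<200 and W>50:
            ys,xs=np.where(l==i); P=np.array([atz(m,(u,v),0)[:2] for u,v in zip(xs,ys)],np.float32)
            rc=cv2.minAreaRect(P); print(c,'outline',a,rc,cv2.boxPoints(rc).round(0).tolist())
for n in('button','tub','amber_bottle','short_carton'):
  for c,m in zip(('top','side'),ms):
    for d in arm.boxes_of(c,n)[:2]: print(c,n,np.round(d['xy']),round(d['p'],2),[atz(m,d['xy'],z)[:2].round(0).tolist() for z in(0,45)])
E
```

```text
carton [355.4, 211.0] [285.7, 189.0] [ 585. -142.   70.] [ 575.7 -129.3] 58.8 0.12666164577289374
  top only [ 575.3 -128.8] 59.7 0.0661896243291592
turqA [325.0, 266.4] [322.2, 198.6] [446. -67.  70.] [441.5 -66.6] 19.2 0.09259773992284037
  top only [440.7 -64.9] 18.9 0.03458498023715417
turqB [410.0, 190.0] [265.4, 159.3] [ 643. -282.   70.] [ 640.9 -270.8] -18.4 0.462877567038142
  top only [ 639.5 -271.7] -21.1 0.0689170182841069
top outline 1269 ((645.964111328125, 21.020309448242188), (215.43780517578125, 156.28622436523438), 66.64850616455078) [[532.0, -47.0], [675.0, -109.0], [760.0, 89.0], [617.0, 151.0]]
side outline 1166 ((592.9391479492188, 12.915908813476562), (267.3731689453125, 248.70289611816406), 66.67070007324219) [[426.0, -61.0], [654.0, -159.0], [760.0, 86.0], [532.0, 185.0]]
top button [425. 252.] 0.46 [[491.0, -340.0], [487.0, -326.0]]
top tub [272. 244.] 0.68 [[505.0, 65.0], [501.0, 64.0]]
side tub [299. 230.] 0.78 [[512.0, -17.0], [504.0, 55.0]]
top amber_bottle [340. 152.] 0.7 [[759.0, -111.0], [746.0, -105.0]]
side amber_bottle [223. 196.] 0.94 [[778.0, -184.0], [751.0, -99.0]]
top short_carton [220. 223.] 0.87 [[557.0, 205.0], [551.0, 200.0]]
side short_carton [278. 257.] 0.64 [[549.0, 121.0], [539.0, 184.0]]
```

```bash
cat > goal.py <<'E'
from h import *
import sys
C=np.array([646.,21.]); A=np.radians(66.6); d=np.array([np.cos(A),np.sin(A)]); l=np.array([-d[1],d[0]])
def goal(along,lat,z,tilt,yaw=66.6,xy=None):
    o=arm.get_obs(); R0=rot(o['ee_rot']); p=np.array([*(C+along*d+lat*l if xy is None else xy),z])
    R=Ro.from_euler('z',yaw,degrees=True)*Ro.from_euler('x',180,degrees=True)*Ro.from_euler('y',tilt,degrees=True)
    t=R0.T@(p-o['ee_pos']); a=(Ro.from_matrix(R0).inv()*R).as_rotvec(degrees=True)
    q=np.append(o['ee_pos'][:2]-C,0)
    print('now along %.1f lat %.1f z %.1f'%(q[:2]@d,q[:2]@l,o['ee_pos'][2]),'f',o['ft_force'].round(1),'t',o['time'].round(2),'open',round(o['opening'],1))
    print('goal',p.round(1),'shift',t.round(1),'turn',a.round(1), 'J',o['joint_pos'].round(0))
if __name__=='__main__':
    v=[float(x) for x in sys.argv[1:]]; goal(*v[:4])
E
python3 goal.py -235 6 245 0; python3 goal.py -235 6 245 50
```

```text
Traceback (most recent call last):
  File "goal.py", line 12, in <module>
    v=[float(x) for x in sys.argv[1:]]; goal(*v[:4])
                                        ~~~~^^^^^^^^
  File "goal.py", line 9, in goal
    print('now along %.1f lat %.1f z %.1f'%(q[:2]@d,q[:2]@l,o['ee_pos'][2]),'f',o['ft_force'].round(1),'t',o['time'].round(2),'open',round(o['opening'],1))
                                                                                                           ^^^^^^^^^^^^^^^
AttributeError: 'float' object has no attribute 'round'
Traceback (most recent call last):
  File "goal.py", line 12, in <module>
    v=[float(x) for x in sys.argv[1:]]; goal(*v[:4])
                                        ~~~~^^^^^^^^
  File "goal.py", line 9, in goal
    print('now along %.1f lat %.1f z %.1f'%(q[:2]@d,q[:2]@l,o['ee_pos'][2]),'f',o['ft_force'].round(1),'t',o['time'].round(2),'open',round(o['opening'],1))
                                                                                                           ^^^^^^^^^^^^^^^
AttributeError: 'float' object has no attribute 'round'
```

```bash
sed -i "s/o\['time'\].round(2)/round(o['time'],2)/" goal.py; python3 goal.py -235 6 245 0; python3 goal.py -235 6 245 50
```

```text
now along 297.5 lat 627.4 z 231.3 f [-0.  -0.3  0.2] t 1.3 open 85.2
goal [ 547.2 -192.3  245. ] shift [-580.  -577.4  -13.7] turn [-0.   0.  94.3] J [63.  9. 82.  0. 89. -8.]
now along 297.5 lat 627.4 z 231.3 f [-0.  -0.3  0.2] t 1.3 open 85.2
goal [ 547.2 -192.3  245. ] shift [-580.  -577.4  -13.7] turn [-40.9  37.9  87.6] J [63.  9. 82.  0. 89. -8.]
```

```bash
python3 -m handwheel '[{"jaw":0.5,"tx":-580,"ty":-577,"tz":-14,"az":94},{"jaw":0.5,"tx":-580,"ty":-577,"tz":-14,"az":94},{"jaw":0.5,"tx":-580,"ty":-577,"tz":-14,"az":94},{"jaw":0.5,"tx":-580,"ty":-577,"tz":-14,"az":94},{"jaw":0.5,"tx":-580,"ty":-577,"tz":-14,"az":94},{"jaw":0.5,"tx":-580,"ty":-577,"tz":-14,"az":94},{"jaw":0.5,"tx":-580,"ty":-577,"tz":-14,"az":94},{"jaw":0.5,"tx":-580,"ty":-577,"tz":-14,"az":94},{"jaw":0.5,"tx":-580,"ty":-577,"tz":-14,"az":94},{"jaw":0.5,"tx":-580,"ty":-577,"tz":-14,"az":94},{"jaw":0.5,"tx":-580,"ty":-577,"tz":-14,"az":94},{"jaw":0.5,"tx":-580,"ty":-577,"tz":-14,"az":94}]' 20; python3 goal.py -235 6 245 50
```

```text
now along 297.5 lat 627.4 z 231.3 f [-0.  -0.3  0.2] t 1.3 open 85.2
goal [ 547.2 -192.3  245. ] shift [-580.  -577.4  -13.7] turn [-40.9  37.9  87.6] J [63.  9. 82.  0. 89. -8.]$[0]: bad value
```

```bash
python3 -m handwheel '[{"jaw":0.5,"tx":-43,"ty":-43,"tz":-14,"ax":0,"ay":0,"az":10}]' 20; python3 goal.py -235 6 245 0
```

```text
time: 1.42
ee_pos: [214.1, 489.1, 243.7]
ee_rot: [-179.8, -0.0, 150.9]
ft_force: [3.1, -0.9, 0.4]
opening: 70.0
grip_force: 0.0
now along 258.1 lat 582.2 z 243.7 f [ 3.1 -0.9  0.4] t 1.43 open 70.0
goal [ 547.2 -192.3  245. ] shift [-6.224e+02 -4.333e+02 -3.000e-01] turn [-0.1  0.1 84.3] J [58.  4. 86.  0. 90. -3.]
```

```bash
python3 -m handwheel '[{"jaw":0.5,"tx":-622,"ty":-433,"tz":0,"ax":0,"ay":0,"az":84},{"jaw":0.5,"tx":-622,"ty":-433,"tz":0,"ax":0,"ay":0,"az":84},{"jaw":0.5,"tx":-622,"ty":-433,"tz":0,"ax":0,"ay":0,"az":84},{"jaw":0.5,"tx":-622,"ty":-433,"tz":0,"ax":0,"ay":0,"az":84},{"jaw":0.5,"tx":-622,"ty":-433,"tz":0,"ax":0,"ay":0,"az":84},{"jaw":0.5,"tx":-622,"ty":-433,"tz":0,"ax":0,"ay":0,"az":84},{"jaw":0.5,"tx":-622,"ty":-433,"tz":0,"ax":0,"ay":0,"az":84},{"jaw":0.5,"tx":-622,"ty":-433,"tz":0,"ax":0,"ay":0,"az":84},{"jaw":0.5,"tx":-622,"ty":-433,"tz":0,"ax":0,"ay":0,"az":84},{"jaw":0.5,"tx":-622,"ty":-433,"tz":0,"ax":0,"ay":0,"az":84},{"jaw":0.5,"tx":-622,"ty":-433,"tz":0,"ax":0,"ay":0,"az":84},{"jaw":0.5,"tx":-622,"ty":-433,"tz":0,"ax":0,"ay":0,"az":84}]' 20; python3 goal.py -235 6 245 0; python3 goal.py -235 6 245 50
```

```text
time: 2.92
ee_pos: [544.7, -187.5, 245.4]
ee_rot: [180.0, 0.0, 66.9]
ft_force: [1.1, 1.1, 0.8]
opening: 42.8
grip_force: 0.0
now along -231.6 lat 10.2 z 245.4 f [1.1 1.1 0.8] t 2.92 open 42.8
goal [ 547.2 -192.3  245. ] shift [-3.4  4.2  0.4] turn [0.  0.  0.3] J [-27.   8.  81.  -0.  91.  -4.]
now along -231.6 lat 10.2 z 245.4 f [1.1 1.1 0.8] t 2.92 open 42.8
goal [ 547.2 -192.3  245. ] shift [-3.4  4.2  0.4] turn [-0.1 50.   0.3] J [-27.   8.  81.  -0.  91.  -4.]
```

```bash
python3 -m handwheel '[{"jaw":0.5,"tx":-3,"ty":4,"tz":0,"ax":0,"ay":10,"az":0},{"jaw":0.5,"tx":-3,"ty":4,"tz":0,"ax":0,"ay":20,"az":0},{"jaw":0.5,"tx":-3,"ty":4,"tz":0,"ax":0,"ay":30,"az":0},{"jaw":0.5,"tx":-3,"ty":4,"tz":0,"ax":0,"ay":40,"az":0},{"jaw":0.5,"tx":-3,"ty":4,"tz":0,"ax":0,"ay":50,"az":0},{"jaw":0.5,"tx":-3,"ty":4,"tz":0,"ax":0,"ay":50,"az":0},{"jaw":0.5,"tx":-3,"ty":4,"tz":0,"ax":0,"ay":50,"az":0}]' 20; python3 goal.py -235 6 60 50
python3 - <<'E'
from h import *
cv2.imwrite('pics/w1.png',arm.read_camera('wrist')[:,:,::-1]); m=cam('wrist'); print(m)
o=arm.get_obs();print(o['ee_pos'],o['ee_rot'])
E
```

```text
time: 3.8
ee_pos: [546.8, -189.8, 245.6]
ee_rot: [180.0, -49.8, 66.9]
ft_force: [0.2, 0.4, 1.5]
opening: 42.5
grip_force: 0.0
now along -232.8 lat 7.4 z 245.6 f [0.2 0.4 1.5] t 3.8 open 42.5
goal [ 547.2 -192.3   60. ] shift [-143.2    1.3  118.2] turn [-0.2  0.2  0.2] J [-50.  16.  85.  44. 102. -26.]
{'vfov': 66.93906849902721, 'cx': 278.34322590494656, 'cy': 207.23302786322816, 'k1': -0.007738481191562594, 'position': array([ 521.42161902, -249.35734741,  388.36722973]), 'orientation': array([ 34.61462276,  -0.10442651, -22.99268955])}
[ 546.91541122 -189.39434692  246.08893384] [179.87052255 -49.79371197  67.02767221]
```

View pics/w1.png

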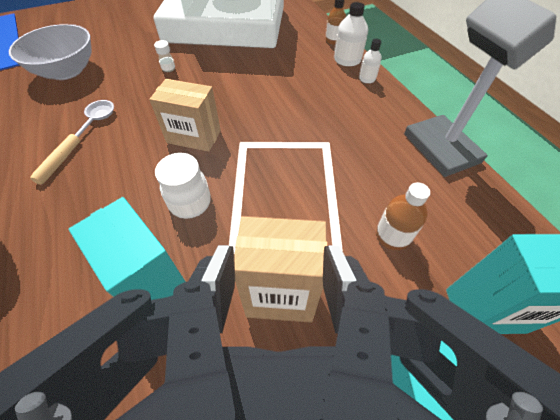

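Wrist view: carton, label facing us, at (280,270) between the fingers; outline straight ahead; the tub is at left (185,185). The lane is free, so I descend behind the carton.

```bash
python3 -m handwheel '[{"jaw":0.5,"tx":-40,"ty":1,"tz":33,"ax":0,"ay":0,"az":0},{"jaw":0.5,"tx":-80,"ty":1,"tz":66,"ax":0,"ay":0,"az":0},{"jaw":0.5,"tx":-120,"ty":1,"tz":99,"ax":0,"ay":0,"az":0},{"jaw":0.5,"tx":-150,"ty":1,"tz":124,"ax":0,"ay":0,"az":0},{"jaw":0.5,"tx":-166,"ty":1,"tz":137,"ax":0,"ay":0,"az":0},{"jaw":0.5,"tx":-166,"ty":1,"tz":137,"ax":0,"ay":0,"az":0},{"jaw":0.5,"tx":-166,"ty":1,"tz":137,"ax":0,"ay":0,"az":0}]' 20; python3 goal.py -235 6 12 50
python3 - <<'E'
from h import *
cv2.imwrite('pics/s2.png',cv2.resize(arm.read_camera('side')[100:260,180:400,::-1],(770,560)))
E
```

```text
time: 4.72
ee_pos: [547.5, -192.1, 31.8]
ee_rot: [179.8, -49.9, 67.1]
ft_force: [-0.0, -0.8, 0.2]
opening: 42.8
grip_force: 0.0
now along -234.7 lat 5.8 z 31.8 f [-0.  -0.8  0.2] t 4.72 open 42.8
goal [ 547.2 -192.3   12. ] shift [-15.3  -0.3  12.5] turn [-0.2  0.1  0.3] J [-50.  29.  94.  43.  86. -42.]
```

View pics/s2.png

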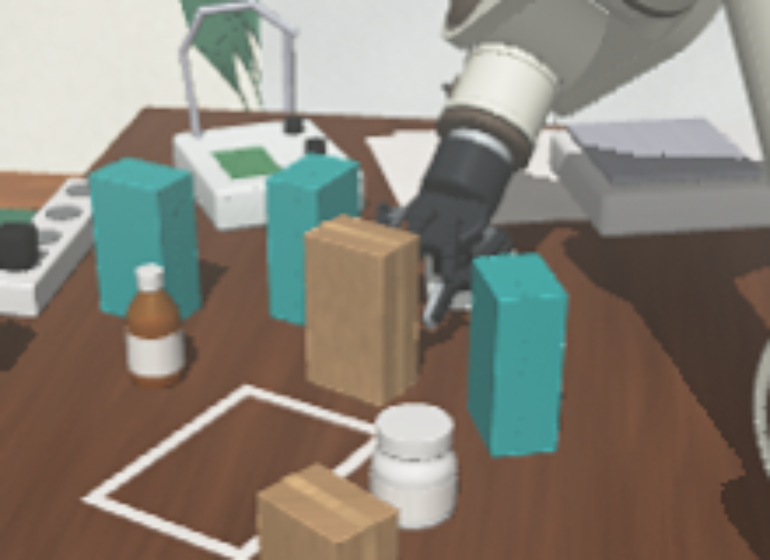

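```bash
python3 -m handwheel '[{"jaw":0.5,"tx":-15,"ty":0,"tz":12.5,"ax":0,"ay":0,"az":0.5},{"jaw":0.5,"tx":-15,"ty":0,"tz":12.5,"ax":0,"ay":0,"az":0.5},{"jaw":0.5,"tx":-2,"ty":0,"tz":28,"ax":0,"ay":0,"az":0.5},{"jaw":0.5,"tx":4,"ty":0,"tz":35,"ax":0,"ay":0,"az":0.5},{"jaw":0.5,"tx":9,"ty":0,"tz":41,"ax":0,"ay":0,"az":0.5},{"jaw":0.5,"tx":13,"ty":0,"tz":46,"ax":0,"ay":0,"az":0.5},{"jaw":0.5,"tx":17,"ty":0,"tz":51,"ax":0,"ay":0,"az":0.5},{"jaw":0.5,"tx":21,"ty":0,"tz":55.5,"ax":0,"ay":0,"az":0.5},{"jaw":0.5,"tx":25,"ty":0,"tz":60,"ax":0,"ay":0,"az":0.5},{"jaw":0.5,"tx":25,"ty":0,"tz":60,"ax":0,"ay":0,"az":0.5}]' 20; python3 goal.py -135 6 12 50
cat > chk.py <<'E'
from meas import *; from goal import C,d,l,A
import sys
ms=[cam('top'),cam('side')]; ims=[arm.read_camera(c) for c in('top','side')]
gx=C-90*d
cs=[]
for c,m in zip(('top','side'),ms):
    L=arm.outline_of(c,'carton'); q=proj(m,[*(C-float(sys.argv[1])*d),70]); b=min(L,key=lambda e:np.hypot(*(np.array(e['xy'])-q))); cs.append(b); print(c,q.round(),b['xy'],b['mask'].sum())
for k in ([0],[1],[0,1]):
    r=fitbox([ms[i] for i in k],[cs[i]['mask'] for i in k],C-float(sys.argv[1])*d,140); v=r.x[:2]-C; e=(np.degrees(r.x[2]-A)+90)%180-90
    print(k,'centre along %.1f lat %.1f yawerr %.1f cost %.3f -> toe %.1f'%(v@d,v@l,e,r.fun,v@d+27.5))
cv2.imwrite(sys.argv[2],cv2.resize(ims[1][130:270,180:372,::-1],(768,560)))
E
python3 chk.py 140 pics/s3.png
```

```text
time: 6.02
ee_pos: [571.2, -134.2, 10.7]
ee_rot: [-179.4, -50.0, 66.1]
ft_force: [0.2, 0.2, -0.2]
opening: 42.8
grip_force: 0.0
now along -172.2 lat 7.0 z 10.7 f [ 0.2  0.2 -0.2] t 6.03 open 42.8
goal [ 586.9 -100.5   12. ] shift [24.9  0.9 27.6] turn [-0.2 -0.  -0.3] J [-45.  30.  98.  46.  81. -41.]
top [342. 209.] [342.8, 211.3] 1024
side [276. 191.] [281.0, 192.1] 1593
[0] centre along -138.7 lat 10.9 yawerr -2.0 cost 0.071 -> toe -111.2
[1] centre along -139.9 lat 6.3 yawerr 16.3 cost 0.044 -> toe -112.4
[0, 1] centre along -139.2 lat 9.2 yawerr -2.0 cost 0.145 -> toe -111.7
```

```bash
python3 -m handwheel '[{"jaw":0.5,"tx":4,"ty":0,"tz":5,"ax":0,"ay":0,"az":0},{"jaw":0.5,"tx":8,"ty":0,"tz":9.5,"ax":0,"ay":0,"az":0},{"jaw":0.5,"tx":12,"ty":0,"tz":14,"ax":0,"ay":0,"az":0},{"jaw":0.5,"tx":16,"ty":0,"tz":19,"ax":0,"ay":0,"az":0},{"jaw":0.5,"tx":20,"ty":0,"tz":23.5,"ax":0,"ay":0,"az":0},{"jaw":0.5,"tx":22.5,"ty":0,"tz":26.5,"ax":0,"ay":0,"az":0},{"jaw":0.5,"tx":22.5,"ty":0,"tz":26.5,"ax":0,"ay":0,"az":0},{"jaw":0.5,"tx":22.5,"ty":0,"tz":26.5,"ax":0,"ay":0,"az":0}]' 20; python3 goal.py -180 6 130 50; python3 chk.py 105 pics/s4.png
```

```text
time: 7.22
ee_pos: [585.0, -102.9, 10.9]
ee_rot: [-179.4, -50.0, 66.1]
ft_force: [0.1, -0.1, 0.3]
opening: 42.6
grip_force: 0.0
now along -137.9 lat 6.8 z 10.9 f [ 0.1 -0.1  0.3] t 7.22 open 42.6
goal [ 569.  -141.8  130. ] shift [  64.2    0.  -108.8] turn [-0.2  0.  -0.3] J [-42.  29.  99.  48.  78. -39.]
top [329. 203.] [329.6, 205.1] 926
side [270. 196.] [273.2, 196.3] 1710
[0] centre along -102.0 lat 9.5 yawerr -1.7 cost 0.103 -> toe -74.5
[1] centre along -107.4 lat 5.0 yawerr 4.9 cost 0.041 -> toe -79.9
[0, 1] centre along -103.5 lat 9.7 yawerr -2.2 cost 0.175 -> toe -76.0
```

View pics/s4.png

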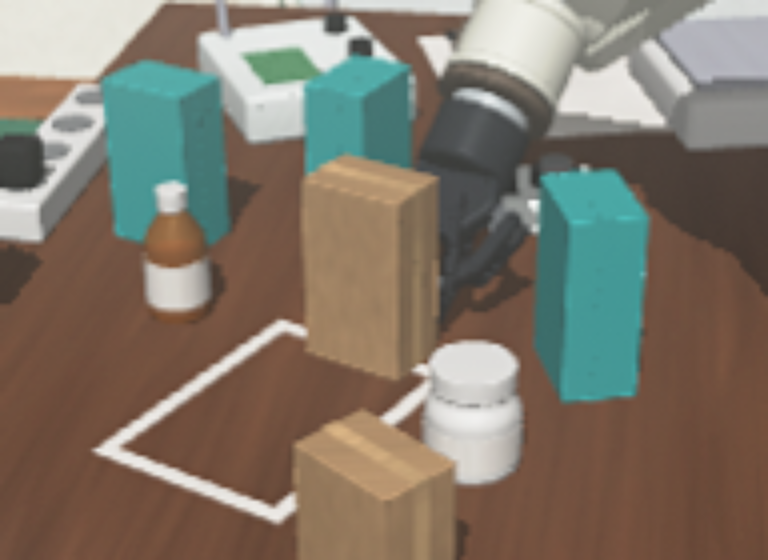

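```bash
python3 -m handwheel '[{"jaw":0.5,"tx":-10,"ty":0,"tz":-12,"ax":0,"ay":0,"az":0},{"jaw":0.5,"tx":-21,"ty":0,"tz":-25,"ax":0,"ay":0,"az":0},{"jaw":0.5,"tx":10,"ty":0,"tz":-51,"ax":0,"ay":0,"az":0},{"jaw":0.5,"tx":40,"ty":0,"tz":-76,"ax":0,"ay":0,"az":0},{"jaw":0.5,"tx":61,"ty":0,"tz":-94,"ax":0,"ay":0,"az":0},{"jaw":0.5,"tx":61,"ty":0,"tz":-94,"ax":0,"ay":0,"az":0},{"jaw":0.5,"tx":61,"ty":0,"tz":-94,"ax":0,"ay":0,"az":0}]' 20; python3 goal.py -145 8 118 50
```

```text
time: 8.3
ee_pos: [572.3, -133.4, 117.4]
ee_rot: [-179.3, -50.0, 66.0]
ft_force: [-0.6, -0.3, -0.9]
opening: 42.6
grip_force: 0.0
now along -171.0 lat 6.3 z 117.4 f [-0.6 -0.3 -0.9] t 8.3 open 42.6
goal [ 581.1 -108.9  118. ] shift [17.2 -1.7 19.5] turn [-0.2  0.  -0.4] J [-45.  21.  95.  45.  88. -33.]
```

```bash
python3 -m handwheel '[{"jaw":0.5,"tx":17,"ty":-1,"tz":20,"ax":0,"ay":0,"az":0},{"jaw":0.5,"tx":22,"ty":-1,"tz":26,"ax":0,"ay":0,"az":0},{"jaw":0.5,"tx":27,"ty":-1,"tz":32,"ax":0,"ay":0,"az":0},{"jaw":0.5,"tx":32,"ty":-1,"tz":38,"ax":0,"ay":0,"az":0},{"jaw":0.5,"tx":37,"ty":-1,"tz":44,"ax":0,"ay":0,"az":0},{"jaw":0.5,"tx":42,"ty":-1,"tz":50,"ax":0,"ay":0,"az":0},{"jaw":0.5,"tx":47,"ty":-1,"tz":56,"ax":0,"ay":0,"az":0},{"jaw":0.5,"tx":52,"ty":-1,"tz":62,"ax":0,"ay":0,"az":0},{"jaw":0.5,"tx":57,"ty":-1,"tz":68,"ax":0,"ay":0,"az":0},{"jaw":0.5,"tx":62,"ty":-1,"tz":74,"ax":0,"ay":0,"az":0},{"jaw":0.5,"tx":62,"ty":-1,"tz":74,"ax":0,"ay":0,"az":0},{"jaw":0.5,"tx":62,"ty":-1,"tz":74,"ax":0,"ay":0,"az":0}]' 20; python3 goal.py -100 6 200 0;  python3 - <<'E'
from h import *
cv2.imwrite('pics/s5.png',cv2.resize(arm.read_camera('side')[130:270,180:372,::-1],(768,560)))
E
```

```text
time: 9.8
ee_pos: [610.1, -44.3, 118.0]
ee_rot: [-179.4, -50.0, 66.1]
ft_force: [-0.2, -0.4, -0.2]
opening: 42.6
grip_force: 0.0
now along -74.2 lat 7.0 z 118.0 f [-0.2 -0.4 -0.2] t 9.8 open 42.6
goal [600.8 -68.4 200. ] shift [ 46.2   0.5 -72.5] turn [ -0.3 -50.   -0.2] J [-35.  20.  97.  49.  82. -27.]
```

View pics/s5.png

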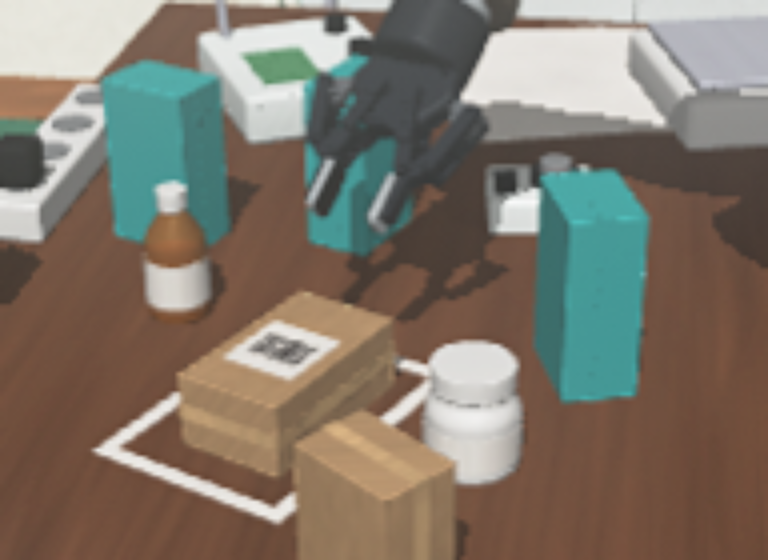

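Carton lies flat, label up, inside the outline; tub and bottle untouched. Next I retreat upward, untilt, shut the fingers and locate the button.

```bash
python3 -m handwheel '[{"jaw":1,"tx":30,"ty":0,"tz":-40,"ax":0,"ay":0,"az":0},{"jaw":1,"tx":60,"ty":0,"tz":-75,"ax":0,"ay":-10,"az":0},{"jaw":1,"tx":84,"ty":0,"tz":-105,"ax":0,"ay":-20,"az":0},{"jaw":1,"tx":84,"ty":0,"tz":-105,"ax":0,"ay":-30,"az":0},{"jaw":1,"tx":84,"ty":0,"tz":-105,"ax":0,"ay":-40,"az":0},{"jaw":1,"tx":84,"ty":0,"tz":-105,"ax":0,"ay":-50,"az":0},{"jaw":1,"tx":84,"ty":0,"tz":-105,"ax":0,"ay":-50,"az":0}]' 20
python3 - <<'E'
from meas import *
from goal import *
T,S=cam('top'),cam('side')
im=arm.read_camera('top'); cv2.imwrite('pics/t6.png',cv2.resize(im[130:290,230:450,::-1],(770,560)))
arm.read_camera('side')
for c,m in(('top',T),('side',S)):
    for n in('button','button_top'):
        for b in arm.boxes_of(c,n)[:2]: print(c,n,np.round(b['xy'],1),round(b['p'],2),atz(m,b['xy'],45).round(1))
L=arm.outline_of('top','carton'); q=proj(T,[*C,30]); b=min(L,key=lambda e:np.hypot(*(np.array(e['xy'])-q)))
def cost(v):
    h=silh([T],v[0],v[1],v[2],55,140,80)[0]; g=np.zeros((420,560),np.uint8); cv2.fillConvexPoly(g,np.round(h*16).astype(np.int32),1,8,4); g=g>0
    return 1-(g&b['mask']).sum()/(g|b['mask']).sum()
r=minimize(cost,[*C,A],method='Nelder-Mead',options=dict(initial_simplex=[[*C,A],[C[0]+15,C[1],A],[C[0],C[1]+15,A],[*C,A+.2]]))
v=r.x[:2]-C; print('lying: along %.1f lat %.1f yaw %.1f cost %.3f'%(v@d,v@l,np.degrees(r.x[2]-A),r.fun))
goal(0,0,200,0,66.6,(489,-328))
E
```

```text
time: 10.72
ee_pos: [601.0, -66.9, 249.9]
ee_rot: [-179.6, 0.0, 66.7]
ft_force: [0.8, 0.3, -0.8]
opening: 0.2
grip_force: 0.0
top button [425.2 257.6] 0.44 [ 473.9 -325.2   45. ]
top button_top [284.4 190.1] 0.62 [639.3  36.7  45. ]
top button_top [424.7 253.5] 0.5 [ 484.3 -324.1   45. ]
side button [255.3 332.8] 0.64 [541.  430.2  45. ]
lying: along -3.3 lat 11.2 yaw -0.8 cost 0.319
now along -101.6 lat 6.0 z 249.7 f [ 0.4 -0.9 -0.2] t 11.07 open -0.1
goal [ 489 -328  200] shift [-281.1    1.6   49.4] turn [-0.4 -0.1 -0.1] J [-14.  12.  76.   0.  92.  10.]
```

View pics/t6.png

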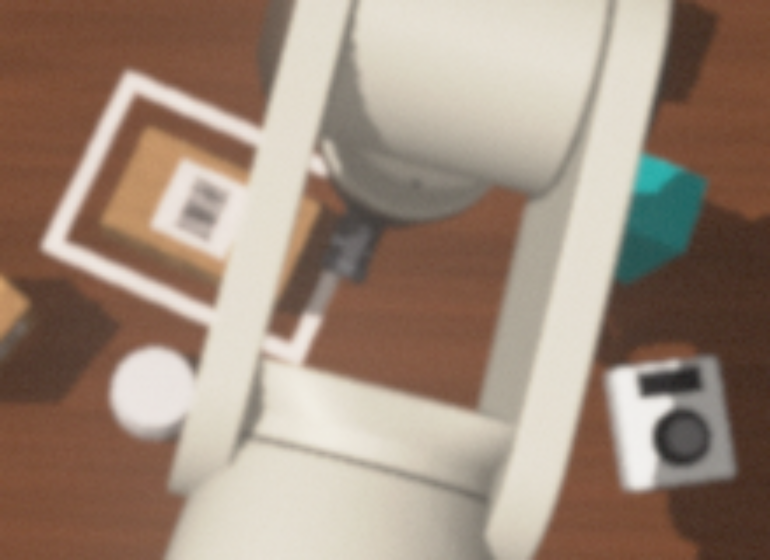

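Top crop: carton lies squarely within the tape; the button is at crop (682,437), i.e. pixel (425,255). I go there and measure with the wrist camera from two places.

```bash
cat > btn.py <<'E'
from h import *; import sys
m=cam('wrist'); im=arm.read_camera('wrist'); cv2.imwrite(sys.argv[1],im[:,:,::-1])
bs=[b for n in('button','button_top') for b in arm.boxes_of('wrist',n)[:2]]
for b in bs: print(np.round(b['xy'],1),round(b['p'],2),*[atz(m,b['xy'],z).round(1)[:2] for z in(30,40,50)])
print('expect',proj(m,[481,-325,42]).round()); o=arm.get_obs(); print(o['ee_pos'].round(1))
E
python3 -m handwheel '[{"jaw":1,"tx":-60,"ty":0,"tz":0,"ax":0,"ay":0,"az":0},{"jaw":1,"tx":-120,"ty":0,"tz":15,"ax":0,"ay":0,"az":0},{"jaw":1,"tx":-180,"ty":0,"tz":30,"ax":0,"ay":0,"az":0},{"jaw":1,"tx":-240,"ty":0,"tz":40,"ax":0,"ay":0,"az":0},{"jaw":1,"tx":-240,"ty":0,"tz":40,"ax":0,"ay":0,"az":0},{"jaw":1,"tx":-240,"ty":0,"tz":40,"ax":0,"ay":0,"az":0}]' 60; python3 btn.py pics/w7.png
python3 -m handwheel '[{"jaw":1,"tx":-50,"ty":0,"tz":20,"ax":0,"ay":0,"az":0},{"jaw":1,"tx":-100,"ty":0,"tz":40,"ax":0,"ay":0,"az":0},{"jaw":1,"tx":-100,"ty":0,"tz":40,"ax":0,"ay":0,"az":0},{"jaw":1,"tx":-100,"ty":0,"tz":40,"ax":0,"ay":0,"az":0}]' 60; python3 btn.py pics/w8.png
```

```text
time: 11.82
ee_pos: [504.5, -289.2, 210.0]
ee_rot: [-179.6, -0.0, 66.5]
ft_force: [0.4, 0.1, 0.5]
opening: 0.1
grip_force: 0.0
[274.5 232.7] 0.73 [ 480.8 -331.6] [ 482.4 -328.4] [ 484.  -325.2]
[273.1 232.8] 0.94 [ 479.4 -331.1] [ 481.  -327.9] [ 482.7 -324.7]
expect [272. 231.]
[ 505.2 -288.   210.2]
time: 12.48
ee_pos: [465.2, -379.8, 170.1]
ee_rot: [-179.6, -0.0, 66.6]
ft_force: [-0.5, 0.7, 0.7]
opening: -0.1
grip_force: 0.0
[273.6 134.7] 0.88 [ 483.2 -326.7] [ 483.5 -326.4] [ 483.9 -326.1]
[272.5 133. ] 0.93 [ 482.9 -325. ] [ 483.2 -324.8] [ 483.6 -324.6]
expect [270. 134.]
[ 465.5 -379.6  170.5]
```

View pics/w8.png

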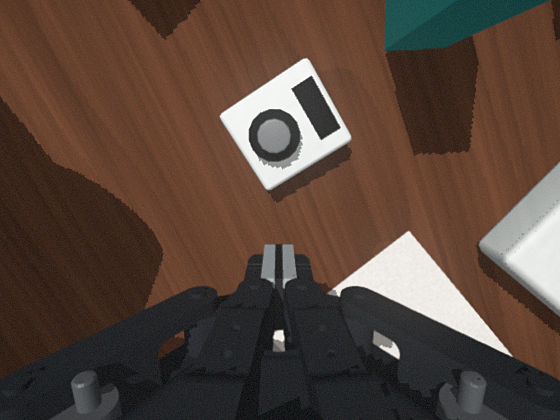

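View pics/w7.png

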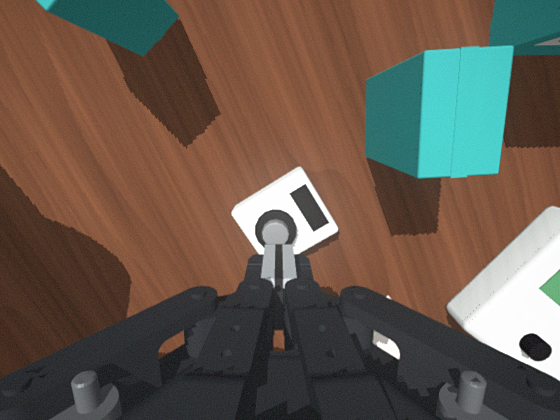

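Button is seen clear in both views ((273,134) and (274,232)): about (483,-326), top z ≈ 45.

Run:
```python
from goal import *
goal(0,0,60,0,66.6,(483,-326))
```

```text
now along -439.4 lat 6.6 z 170.5 f [ 0.3 -0.3  0. ] t 12.62 open 0.1
goal [ 483 -326   60] shift [ 56.2  -4.5 110.6] turn [-0.3  0.   0. ] J [-46.  13.  84.  -0.  83. -23.]
```

```bash
python3 -m handwheel '[{"jaw":1,"tx":56,"ty":-4.5,"tz":0,"ax":0,"ay":0,"az":0},{"jaw":1,"tx":56,"ty":-4.5,"tz":50,"ax":0,"ay":0,"az":0},{"jaw":1,"tx":56,"ty":-4.5,"tz":90,"ax":0,"ay":0,"az":0},{"jaw":1,"tx":56,"ty":-4.5,"tz":111,"ax":0,"ay":0,"az":0},{"jaw":1,"tx":56,"ty":-4.5,"tz":111,"ax":0,"ay":0,"az":0},{"jaw":1,"tx":56,"ty":-4.5,"tz":111,"ax":0,"ay":0,"az":0}]' 60; python3 -m handwheel '[{"jaw":1,"tx":0,"ty":0,"tz":4,"ax":0,"ay":0,"az":0},{"jaw":1,"tx":0,"ty":0,"tz":8,"ax":0,"ay":0,"az":0},{"jaw":1,"tx":0,"ty":0,"tz":12,"ax":0,"ay":0,"az":0},{"jaw":1,"tx":0,"ty":0,"tz":12,"ax":0,"ay":0,"az":0}]' 60
```

```text
time: 13.38
ee_pos: [482.8, -327.2, 60.3]
ee_rot: [-179.7, 0.0, 66.6]
ft_force: [0.1, -0.7, 0.5]
opening: -0.2
grip_force: 0.0
time: 13.88
ee_pos: [482.2, -327.2, 46.9]
ee_rot: [-179.6, 0.0, 66.6]
ft_force: [0.9, -1.1, 4.3]
opening: 0.1
grip_force: 2.1
```

```bash
python3 -m handwheel '[{"jaw":1,"tx":0,"ty":0,"tz":1.5,"ax":0,"ay":0,"az":0},{"jaw":1,"tx":0,"ty":0,"tz":3,"ax":0,"ay":0,"az":0},{"jaw":1,"tx":0,"ty":0,"tz":3,"ax":0,"ay":0,"az":0}]' 60
```

```text
time: 14.25
ee_pos: [482.4, -327.3, 45.7]
ee_rot: [-179.7, 0.0, 66.6]
ft_force: [-5.2, 5.3, 26.4]
opening: -0.1
grip_force: 13.0
```

26 N with the motion stalled, so the button is on its stop. I back off and check.

```bash
python3 -m handwheel '[{"jaw":1,"tx":0,"ty":0,"tz":-30,"ax":0,"ay":0,"az":0},{"jaw":1,"tx":0,"ty":0,"tz":-90,"ax":0,"ay":0,"az":0},{"jaw":1,"tx":0,"ty":0,"tz":-130,"ax":0,"ay":0,"az":0},{"jaw":1,"tx":-50,"ty":0,"tz":-130,"ax":0,"ay":0,"az":0},{"jaw":1,"tx":-50,"ty":0,"tz":-130,"ax":0,"ay":0,"az":0},{"jaw":1,"tx":-50,"ty":0,"tz":-130,"ax":0,"ay":0,"az":0},{"jaw":1,"tx":-50,"ty":0,"tz":-130,"ax":0,"ay":0,"az":0}]' 60
python3 - <<'E'
from h import *
im=arm.read_camera('top'); cv2.imwrite('pics/t9.png',cv2.resize(im[110:290,200:450,::-1],(778,560)))
E
```

```text
time: 15.12
ee_pos: [463.1, -372.5, 173.5]
ee_rot: [-179.6, -0.0, 66.6]
ft_force: [0.1, -0.3, 0.8]
opening: 0.2
grip_force: 0.0
```

View pics/t9.png

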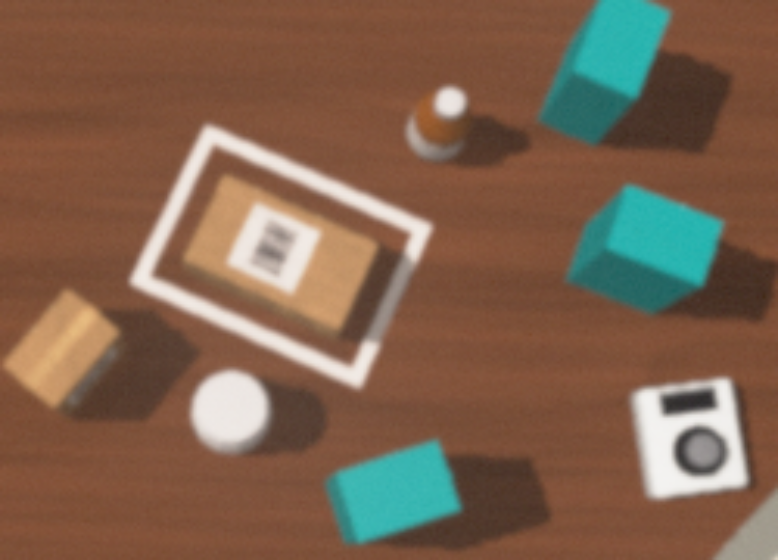

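The carton lies centred in the tape around (280,255) with its label up. The button at (700,450) is free and the bystanders are in place, so I hand in.

```bash
python3 -c "
from plant import arm
print(arm.job_done())"
```

```text
the job is handed in; nothing more can be done
None
```

I handed the job in at about 15 s: the last picture shows the carton flat inside the outline, label up, with the bystanders in place; the button was pressed to its stop and let go, and the arm is clear. The hand-in gave no verdict.

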